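# Leak-test a batch of bottle caps

### The job

Clear the white caps of the last test out of the leak tester into the blue bin and put all the black caps from the cream pallet into the tester's chamber, none on top of another. Then lower the lid gently until it is fully shut, swing the pump lever all the way to its stop and let it spring back. Do not pump with the lid open, and leave the bottle, the jar and the cardboard roll where they are.

Things in the scene. Friction and masses are not known exactly. Their poses are not given: they have to be found in the camera images.
- tester: hand-pumped leak tester, fixed to the table. Its test chamber is an open grey box, 190 (x) x 190 (y) x 48 mm high, walls 5 mm, with a flat blue floor; origin under the chamber's centre at table height, z up. The lid is hinged along the -y wall. A pump housing 110 (x) x 60 (y) x 50 mm high is centred at (-30, 160) mm and carries the lever.
- tester_floor (a point): centre of the chamber's inner floor, 6 mm above the table; the free floor is 180 x 180 mm along tester x and y
- lid (a joint): angle of the clear, black-framed lid: 0 = shut flat on the chamber, about 1.57 = upright, 2.0 = limit, leaning back; a stiff hinge holds it where it is left (about 3 N at the free edge moves it)
- lid_hinge (a point): middle of the lid's hinge line, at (0, -96, 48) mm in the tester frame; the line runs along tester x. The lid is 190 wide along the hinge, 192 from hinge to free edge and 8 thick; its underside lies in the hinge line, so when shut it covers 48 to 56 mm height
- lid_tab (a point): centre of the outer (upper when shut) face of the orange tab, 70 x 24 x 8 mm, that sticks out of the lid's free edge; it is 204 mm from the hinge line
- lever (a joint): angle of the pump lever: 0 = at rest, leaning 0.45 rad towards tester -x; swings towards tester +x to its stop at 0.9 (leaning 0.45 rad to +x); a spring brings it back, about 5 N at the ball
- lever_pivot (a point): pivot of the lever, at (-30, 160, 62) mm in the tester frame; axis along tester y
- lever_tip (a point): centre of the red ball (28 mm diameter) at the top of the lever, 115 mm from the pivot; the steel arm is 12 mm in diameter
- pallet: cream pallet on which the black caps stand, fixed, 200 x 200 x 15 mm, origin under its centre; flat top, a flush white dot near each corner
- bin: loose blue open bin, 130 (x) x 150 (y) x 55 mm high, walls 4 mm, origin under its centre, z up
- spray: bystander: clear bottle, 60 mm diameter, 160 mm tall, origin under its centre
- tape: bystander: cardboard roll core lying flat, 90 mm diameter, 24 mm high, origin under its centre
- jar: bystander: amber jar, 70 mm diameter, 90 mm tall, origin under its centre
- black1_center (a point): centre of a black screw cap, a cylinder 38 mm in diameter and 24 mm high (z is its axis), 30 g, standing on the pallet at the start; may be absent
- black2_center (a point): centre of a black screw cap, a cylinder 38 mm in diameter and 24 mm high (z is its axis), 30 g, standing on the pallet at the start; may be absent
- black3_center (a point): centre of a black screw cap, a cylinder 38 mm in diameter and 24 mm high (z is its axis), 30 g, standing on the pallet at the start; may be absent
- black4_center (a point): centre of a black screw cap, a cylinder 38 mm in diameter and 24 mm high (z is its axis), 30 g, standing on the pallet at the start; may be absent
- black5_center (a point): centre of a black screw cap, a cylinder 38 mm in diameter and 24 mm high (z is its axis), 30 g, standing on the pallet at the start; may be absent
- white1_center (a point): centre of a white screw cap, a cylinder 38 mm in diameter and 24 mm high (z is its axis), 30 g, left in the test chamber at the start; may be absent
- white2_center (a point): centre of a white screw cap, a cylinder 38 mm in diameter and 24 mm high (z is its axis), 30 g, left in the test chamber at the start; may be absent
- white3_center (a point): centre of a white screw cap, a cylinder 38 mm in diameter and 24 mm high (z is its axis), 30 g, left in the test chamber at the start; may be absent

How it is judged:
By the outcome, as a careful person would: the job done as asked, in the order asked, and still so for the second after the job is handed in, with the robot touching nothing.
Of black1, black2, black3, black4, black5 only 3 to 5 are there at a start; the rules pass over those that are not, and their reading is None.
Of white1, white2, white3 only 2 to 3 are there at a start; the rules pass over those that are not, and their reading is None.
At some moment in a run one of black1, black2, black3, black4, black5, white1, white2, white3, bin may be knocked a few centimetres aside while the robot is not near it.
Once in a run the grip may slacken for a moment while it holds something.
It also fails if it takes over 210 s, if anything falls off the work surface, if the arm or the gripper's body presses on something with over 40 N, if the wrist force passes 120 N, or if a joint passes its speed limit or range.

### The arm

A 6-joint arm with a two-finger parallel gripper is mounted at the origin on the work surface. World frame = base frame: x ahead of the robot, y to its left, z up, the work surface at z = 0. Lengths are in m, angles in rad, forces in N, time in s.
With the tool pointing down it reaches from about 0.25 to 0.725 m from the base axis. Payload 4 kg.
Tool frame: the origin (TCP) lies midway between the tips of the shut fingers; the grasp point (between the pads) lies 19 mm behind it (arm.hold_point_z is the distance from the TCP to the grasp point, in m); z points along the fingers, y is the line along which they close (so a half turn about z gives the same grasp; the last joint's range is limited). The gripper opens to 85 mm and grips with 20 to 120 N. Pads are 22 mm wide; open, the fingers measure 114 mm over their backs; the gripper's body (76 mm by 85 mm) begins 54 mm behind the grasp point. The pads swing forward as they close: fully open they stand 13 mm farther back than shut.
Start: joints at [1.307, 0.241, 0.005, 1.335, 0, 1.571], TCP at [0.13, 0.483, 0.231] pointing down, gripper open.
Joint ranges: [-2.72, 2.72], [-1.05, 1.87], [-1.09, 1.28], [-1.99, 2.15], [-1.42, 1.44], [-3.14, 3.14]. Speed limits (rad/s): [2.79, 2.79, 3.14, 3.14, 3.14, 3.14].

### API

Orientations are given as a rotation vector (axis times angle).
In Python, from plant import readout, read_camera, job, recognise, mark_of, arm gives the robot as it stands. The module is installed in compiled form; this text tells all that it offers.
- The arm moves only by the tool move_arm, never from a script. Its argument "deltas" is text: rows parted by semicolons, each of 7 numbers parted by spaces: the shift along the tool's x, y, z in mm, then the turn, a rotation vector about the tool's x, y, z in rad, then the finger opening in mm, from 0 to 85.4. A call has 1 to 20 rows; each row is the pose to reach, as a shift and turn from the pose commanded when the call began, along the tool's axes at that moment; what a row does not reach only later rows make up. A row lasts 1/8 s, in which the tool goes at most 62.5 mm and 10.7 degrees, less where a joint would pass 70% of its speed; a pose out of reach is approached as far as the arm can. A call with a gripper value outside its range is refused whole. The fingers move at their own pace and stop on an object; "squeeze" is the grip in N (left out, the last holds). Time passes only in rows, so rows that repeat a pose let the fingers close. It gives the time, the measured TCP pose, the force, the opening and the grip force at its end, in the units of the state.
- readout.observe(): the state, without advancing time (a new reading comes with each control period).
- read_camera(name): name is "side" or "top" or "wrist"; returns a dict with "img" (480x640x3 uint8, red, green, blue), "z_map" (480x640 float32, m along the optical axis (not along the pixel's ray), 0 where there is no reading), "fx", "fy", "cx", "cy" (pixels), "cam_to_world" (4x4, takes a point from camera to world coordinates). Camera axes: x right, y up, looking along -z (the intrinsics and any distortion apply to the point x, -y, -z); pixel columns grow to the right and rows downward; lengths in m; the calibration is good to about 2 mm. A picture is of the moment at which its call begins.
- job.close_job(): hands the job in; it is judged then, once.
Trained networks look in a picture, given as the dict that the camera call returned (one of the last four; its "shot" number tells which), for a name from the list of things; names that differ only in an ending like _2 or _b are one class to them, and where a whole thing is asked for, a point or a joint stands for the part that bears it (a point fixed in the world has none). Each returns a list of dicts, best first, with "score" (0 to 1); they miss things now and then, are a little off and sometimes report something else, mostly with a low value. They report only what shows in the picture. A call takes as long as a camera call.
- recognise(picture, thing): "box" ([centre column, centre row, width, height] in pixels, round what is visible of it).
- mark_of(picture, thing): "pixel" ([column, row] in pixels: a listed point, or the origin of a listed thing).
The state is a dict: "time": time; "joint_pos": joint angles; "joint_velocities": joint speeds; "joint_efforts": joint torques, N m; "position": TCP position; "orientation": TCP orientation; "force": force on the tool from outside, world axes, zero at the start; "moment": the same for the moment, N m; "finger_gap": finger opening in m; "grip_force": force on a finger pad.
Only numpy, scipy, OpenCV 4.12 (cv2) and the standard library are available. Lean on these libraries where they do the work, as an engineer would, in place of code of your own. Each camera call takes 0.05 s, during which the arm holds its last target. There are 200 camera calls.

## Working session

There is one attempt and no reset: what is moved stays moved. The work goes in short steps, Python scripts to look and compute and a tool call to move; the robot and the scene stay as the last step left them, time stands still between calls to the robot, and variables do not carry over. Pictures are saved under pics/ and viewed, at most 14 in all, crops included, and the job is handed in when it is done.

Besides the shell and the picture viewer there is one more tool, called after "Emit:" as a command line: name --argument value ..., lists and objects as JSON in quotes. move_arm: Moves the arm, as the interface text tells. Its arguments: {"type":"object","properties":{"deltas":{"type":"string"},"squeeze":{"type":"number"}},"required":["deltas"]}

```bash
mkdir -p pics; cat > h.py <<'E'
import numpy as np, cv2
from scipy.spatial.transform import Rotation as R
from plant import readout, read_camera, job, recognise, mark_of, arm
def world(p,u,v,z=None):
    d=p["z_map"][int(round(v)),int(round(u))] if z is None else 1.
    T=np.array(p["cam_to_world"]); r=np.array([(u-p["cx"])/p["fx"],-(v-p["cy"])/p["fy"],-1.])
    if z is None: return T[:3,:3]@(r*d)+T[:3,3]
    w=T[:3,:3]@r; return T[:3,3]+w*(z-T[2,3])/w[2]
def save(p,n): cv2.imwrite(f"pics/{n}.png",p["img"][:,:,::-1])
def delta(target,rotm=None):
    s=readout.observe(); Q=R.from_rotvec(s["orientation"])
    return Q.inv().apply(np.array(target)-s["position"])*1000
E
python3 - <<'E'
from h import *
print({k:np.round(v,3) for k,v in readout.observe().items()}, arm.hold_point_z)
for n in("top","side"):
    p=read_camera(n); save(p,n+"0"); print(n,{k:p[k] for k in p if k not in("img","z_map")})
    for t in "tester tester_floor lid lid_hinge lid_tab lever_tip lever_pivot pallet bin spray tape jar black1_center white1_center".split():
        for d in mark_of(p,t)[:6]:
            if d["score"]>.3:
                u,v=d["pixel"]; 
                print(t,round(d["score"],2),np.round([u,v]),np.round(world(p,min(u,639),min(v,479)),3))
E
```

```text
{'time': np.float64(0.0), 'joint_pos': array([ 1.307,  0.241,  0.004,  1.335, -0.   ,  1.571]), 'joint_velocities': array([ 0.001,  0.   ,  0.   ,  0.001, -0.001, -0.   ]), 'joint_efforts': array([-0.0000e+00, -3.7232e+01,  2.5241e+01,  1.7000e-02, -0.0000e+00,
       -0.0000e+00]), 'position': array([0.13 , 0.482, 0.23 ]), 'orientation': array([-4.130e-01, -3.114e+00,  3.000e-03]), 'force': array([-0.542, -0.146, -0.578]), 'moment': array([-0.034,  0.028, -0.022]), 'grip_force': np.float64(0.0), 'finger_gap': np.float64(0.086)} 0.0187
top {'fx': 582.6701531277092, 'fy': 582.6701531277092, 'cx': 310.4672117593004, 'cy': 242.05226154820662, 'cam_to_world': array([[-1.37772579e-02,  9.92056958e-01, -1.25032715e-01,
         3.47964924e-01],
       [-9.99904066e-01, -1.34902704e-02,  3.14173479e-03,
        -1.96400188e-02],
       [ 1.43005474e-03,  1.25064004e-01,  9.92147645e-01,
         1.56625543e+00],
       [ 0.00000000e+00,  0.00000000e+00,  0.00000000e+00,
         1.00000000e+00]]), 'shot': 1}
tester 0.88 [381. 257.] [ 0.5   -0.213  0.012]
tester_floor 0.86 [380. 260.] [ 0.493 -0.211  0.004]Traceback (most recent call last):
  File "<stdin>", line 6, in <module>
ValueError: it knows: bin, black1_center, black2_center, black3_center, black4_center, black5_center, jar, lever_pivot, lever_tip, lid_hinge, lid_tab, pallet, spray, tape, tester, tester_floor, white1_center, whi
```

```bash
python3 - <<'E'
from h import *
for n in("top","side"):
    p=read_camera(n); save(p,n+"1"); print(n)
    if n=="side": print(p["cam_to_world"],p["fx"])
    for t in "tester tester_floor lid_hinge lid_tab lever_tip lever_pivot pallet bin spray tape jar black1_center white1_center".split():
        for d in mark_of(p,t)[:6]:
            if d["score"]>.3:
                u,v=d["pixel"]; 
                print(t,round(d["score"],2),np.round([u,v]),np.round(world(p,min(u,639),min(v,479)),3))
E
```

```text
top
tester 0.72 [386. 258.] [ 0.5   -0.228  0.008]
tester_floor 0.8 [380. 260.] [ 0.492 -0.209  0.013]
lid_hinge 0.76 [422. 253.] [ 0.504 -0.313  0.067]
lid_hinge 0.41 [391. 273.] [ 0.457 -0.235  0.031]
lid_tab 0.81 [449. 246.] [ 0.498 -0.335  0.264]
lever_tip 0.74 [217. 256.] [0.505 0.222 0.044]
lever_tip 0.66 [208. 299.] [0.394 0.245 0.04 ]
lever_tip 0.49 [330. 288.] [ 0.412 -0.068  0.181]
lever_pivot 0.84 [325. 269.] [ 0.468 -0.062  0.053]
pallet 0.82 [194. 284.] [0.434 0.282 0.037]
bin 0.7 [266. 199.] [ 0.665  0.096 -0.002]
bin 0.38 [383. 258.] [ 0.5   -0.22   0.007]
spray 0.71 [338. 180.] [ 0.689 -0.095  0.116]
tape 0.95 [450. 330.] [ 0.304 -0.392  0.003]
jar 0.68 [195. 194.] [0.662 0.272 0.092]
black1_center 0.74 [217. 258.] [0.502 0.222 0.038]
white1_center 0.68 [388. 272.] [ 0.459 -0.227  0.032]
white1_center 0.59 [379. 245.] [ 0.532 -0.207  0.029]
side
[[-0.97603786  0.13874875 -0.1676272   0.28133589]
 [-0.21756722 -0.60872978  0.76296302  0.96857568]
 [ 0.0038205   0.78115097  0.62433049  0.92065716]
 [ 0.          0.          0.          1.        ]] 580.1695778126691
tes
[... 247 characters left out ...]
er_pivot 0.88 [335. 246.] [ 0.459 -0.037  0.074]
pallet 0.68 [310. 381.] [0.438 0.307 0.029]
bin 0.77 [237. 298.] [0.652 0.108 0.006]
bin 0.66 [317. 218.] [ 0.535 -0.189  0.029]
spray 0.78 [244. 240.] [ 0.691 -0.071  0.024]
spray 0.41 [291. 344.] [0.493 0.236 0.038]
tape 0.74 [415. 197.] [ 0.298 -0.35   0.025]
tape 0.54 [340. 356.] [0.394 0.247 0.041]
jar 0.64 [193. 364.] [0.664 0.322 0.035]
jar 0.51 [308. 380.] [0.441 0.312 0.036]
black1_center 0.63 [293. 346.] [0.488 0.242 0.04 ]
black1_center 0.4 [340. 188.] [ 0.498 -0.314  0.047]
white1_center 0.73 [332. 224.] [ 0.498 -0.205  0.007]
white1_center 0.5 [415. 193.] [ 0.3   -0.399  0.003]
white1_center 0.49 [315. 221.] [ 0.54  -0.193  0.017]
```

View pics/top1.png

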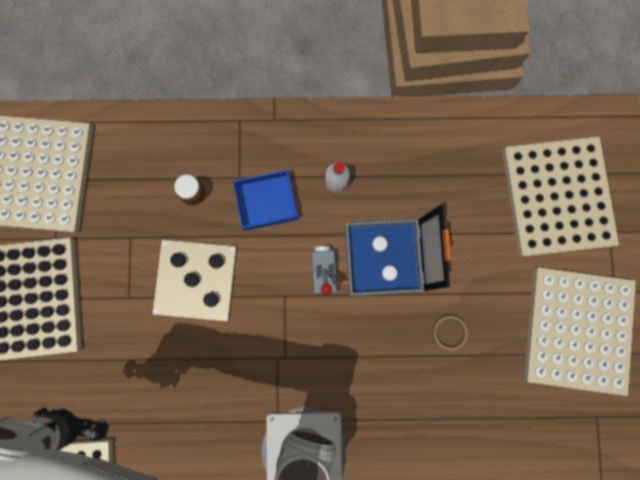

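View pics/side1.png

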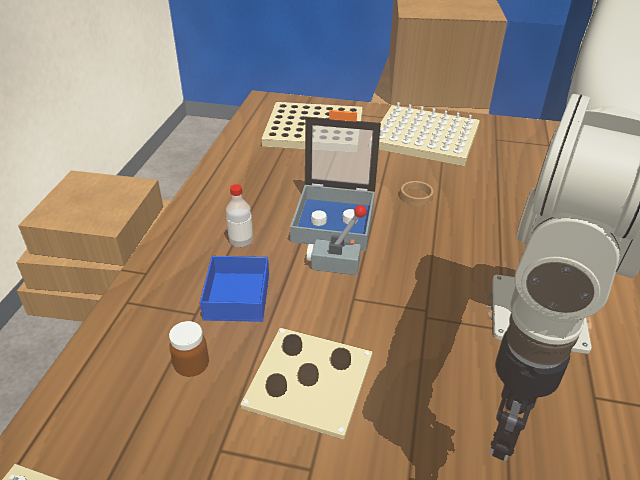

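The top view shows four black caps, at (179,259), (217,261), (192,279) and (211,299). Two white caps sit in the chamber at (380,244) and (389,273). The lid is upright and the ball is at (326,289). Next I'll refine these positions by segmentation.

```bash
cat >> h.py <<'E'
def cloud(p):
    v,u=np.mgrid[0:480,0:640]; d=p["z_map"].astype(float)
    r=np.stack([(u-p["cx"])/p["fx"]*d,-(v-p["cy"])/p["fy"]*d,-d],-1); T=np.array(p["cam_to_world"])
    W=r@T[:3,:3].T+T[:3,3]; W[d==0]=np.nan; return W
def blobs(p,mask,z,amin=40):
    n,l,s,c=cv2.connectedComponentsWithStats(mask.astype(np.uint8)); W=cloud(p)
    return [(s[i,4],np.round(c[i]),np.round(world(p,*c[i],z=z),3),round(float(np.nanmedian(W[l==i][:,2])),3)) for i in range(1,n) if s[i,4]>amin]
def scan():
    p=read_camera("top"); W=cloud(p); im=p["img"].astype(int); mx,mn=im.max(2),im.min(2)
    x,y,z=np.moveaxis(W,-1,0)
    near=(x>.28)&(x<.76)&(y<.42)&(y>-.34)
    for r in blobs(p,near&(mx<75),.039): print("black",*r)
    for r in blobs(p,near&(mn>140)&(mx-mn<40),.030): print("white",*r)
    R_,G,B=np.moveaxis(im,-1,0)
    for nm,m in(("blue",near&(B>90)&(B-R_>50)),("red",near&(R_>120)&(R_-np.maximum(G,B)>80)&(R_-G>90))):
        for r in blobs(p,m,.0 if nm=="blue" else .165,20): print(nm,*r)
    return p,W
E
python3 - <<'E'
from h import *
p,W=scan()
x,y,z=np.moveaxis(W,-1,0)
def rect(m,name):
    P=(W[m][:,:2]*1000).astype(np.float32); (c,s,a)=cv2.minAreaRect(P); print(name,np.round(c),np.round(s),round(a,2),len(P))
rect((abs(z-.048)<.008)&(y<-.1)&(y>-.30)&(x>.37)&(x<.62),"testerrim")
im=p["img"].astype(int)
b=(im[:,:,2]>50)&(im[:,:,2]-im[:,:,0]>35)
rect(b&(y>0)&(y<.2)&(x>.5)&(x<.78)&(z>.04),"bin rim")
rect((abs(z-.015)<.008)&(im.min(2)>150)&(y>.15)&(y<.42)&(x>.3)&(x<.58),"pallet")
# rim edges via image: blue floor contour
m=(b&(y<-.1)).astype(np.uint8)
m=cv2.morphologyEx(m,cv2.MORPH_CLOSE,np.ones((15,15)))
c=max(cv2.findContours(m,0,2)[0],key=cv2.contourArea); q=cv2.boxPoints(cv2.minAreaRect(c))
print([np.round(world(p,*k,z=.006),3) for k in q])
print(np.nanmedian(z[330:400,230:300]))
E
```

```text
black 96 [351. 173.] [ 0.726 -0.137  0.039] -0.001
black 181 [295. 193.] [0.672 0.015 0.039] -0.001
black 308 [202. 190.] [0.685 0.262 0.039] 0.006
black 816 [435. 249.] [ 0.517 -0.352  0.039] 0.203
black 143 [178. 259.] [0.499 0.325 0.039] 0.038
black 133 [216. 261.] [0.495 0.225 0.039] 0.038
black 82 [339. 276.] [ 0.45  -0.098  0.039] 0.001
black 139 [192. 279.] [0.447 0.288 0.039] 0.038
black 134 [211. 299.] [0.394 0.238 0.039] 0.038
black 1287 [208. 336.] [0.299 0.244 0.039] -0.0
white 174 [333. 177.] [ 0.717 -0.089  0.03 ] 0.109
white 440 [186. 186.] [0.698 0.308 0.03 ] 0.089
white 161 [379. 243.] [ 0.535 -0.208  0.03 ] 0.028
white 43 [231. 249.] [0.525 0.187 0.03 ] 0.015
white 67 [321. 248.] [ 0.524 -0.053  0.03 ] 0.045
white 65 [216. 260.] [0.497 0.227 0.03 ] 0.014
white 65 [230. 285.] [0.431 0.189 0.03 ] 0.014
white 168 [389. 273.] [ 0.457 -0.231  0.03 ] 0.028
white 72 [192. 279.] [0.449 0.29  0.03 ] 0.014
white 150 [212. 305.] [0.378 0.237 0.03 ] 0.015
white 46 [156. 311.] [0.366 0.381 0.03 ] 0.013
white 56 [224. 316.] [0.348 0.205 0.03 ] 0.015
blue 2821 [265. 199.] [0.664 0.099 0.   ] 0.005
blue 3591 [383. 257.] [ 0.501 -0.22   0.   ] 0.005
red 75 [339. 167.] [ 0.71  -0.096  0.165] 0.159
red 56 [326. 289.] [ 0.411 -0.059  0.165] 0.177
testerrim [ 497. -212.] [191. 182.] 2.26 432
bin rim [656.  96.] [134. 150.] 11.06 439
pallet [446. 287.] [198. 196.] 83.7 4272
[array([ 0.585, -0.128,  0.006]), array([ 0.594, -0.305,  0.006]), array([ 0.416, -0.309,  0.006]), array([ 0.408, -0.135,  0.006])]
-0.00039170445408798216
```

```bash
cat >> h.py <<'E'
TC=np.array([.499,-.217]); TY=2.3
def t2w(x,y):
    a=np.radians(TY); return TC+np.array([[np.cos(a),-np.sin(a)],[np.sin(a),np.cos(a)]])@np.array([x,y])/1000
def down(yaw):  # yaw = world angle of tool y, deg
    a=np.radians(yaw); y=np.array([np.cos(a),np.sin(a),0]); z=np.array([0,0,-1.]); return R.from_matrix(np.c_[np.cross(y,z),y,z])
def wp(*pts):
    s=readout.observe(); Q=R.from_rotvec(s["orientation"]); print("t",round(float(s["time"]),2),"pos",np.round(s["position"],3))
    for x,y,z,yaw in pts:
        rv=(Q.inv()*down(yaw)).as_rotvec(); d=Q.inv().apply(np.array([x,y,z])-s["position"])*1000
        print(np.round(d,0).astype(int),np.round(rv,3))
E
python3 - <<'E'
from h import *
wp((.2,.35,.30,92),(.535,-.208,.25,92.3),(.535,-.208,.10,92.3))
E
```

```text
t 1.6 pos [0.13  0.483 0.231]
[-102 -110  -69] [ 0.    -0.    -0.299]
[-571 -561  -19] [ 0.    -0.    -0.304]
[-571 -561  131] [ 0.    -0.    -0.304]
```

Emit:
move_arm --deltas "-102 -110 -69 0 0 -0.3 62; -102 -110 -69 0 0 -0.3 62;-102 -110 -69 0 0 -0.3 62;-571 -561 -69 0 0 -0.304 62;-571 -561 -69 0 0 -0.304 62;-571 -561 -69 0 0 -0.304 62;-571 -561 -69 0 0 -0.304 62;-571 -561 -69 0 0 -0.304 62;-571 -561 -69 0 0 -0.304 62;-571 -561 -69 0 0 -0.304 62;-571 -561 -69 0 0 -0.304 62;-571 -561 -69 0 0 -0.304 62;-571 -561 -69 0 0 -0.304 62;-571 -561 -69 0 0 -0.304 62;-571 -561 -69 0 0 -0.304 62;-571 -561 -19 0 0 -0.304 62;-571 -561 -19 0 0 -0.304 62;-571 -561 41 0 0 -0.304 62;-571 -561 41 0 0 -0.304 62;-571 -561 41 0 0 -0.304 62" --squeeze 40

```text
time: 4.1
position: [0.5373, -0.208, 0.1939]
orientation: [-0.064, 3.136, -0.003]
force: [0.2, -0.1, -0.1]
finger_gap: 0.0618
grip_force: 0.0
```

```bash
python3 - <<'E'
from h import *
p=read_camera("wrist"); save(p,"w1")
im=p["img"].astype(int)
for t in("white1_center","tester_floor"):
    for d in mark_of(p,t)[:4]: print(t,round(d["score"],2),np.round(d["pixel"]),np.round(world(p,*d["pixel"]),3),np.round(world(p,*d["pixel"],z=.018 if t[0]=="w" else .006),3))
W=cloud(p)
for r in blobs(p,(im.min(2)>140)&(abs(W[:,:,2]-.03)<.006),.030,200): print("white",*r)
m=abs(W[:,:,2]-.048)<.004
print(cv2.minAreaRect((W[m][:,:2]*1000).astype(np.float32)))
wp((.535,-.208,.10,92.3))
E
```

```text
white1_center 0.98 [320. 203.] [ 0.535 -0.208  0.029] [ 0.538 -0.207  0.018]
tester_floor 0.87 [311. 148.] [ 0.497 -0.217  0.006] [ 0.497 -0.217  0.006]
white 2345 [290.  95.] [ 0.458 -0.232  0.03 ] 0.029
white 1861 [319. 204.] [ 0.535 -0.208  0.03 ] 0.029
((568.1306762695312, -118.04147338867188), (336.54644775390625, 384.47283935546875), 2.421445846557617)
t 4.25 pos [ 0.538 -0.209  0.194]
[ 3  1 94] [-0.003  0.006  0.   ]
```

View pics/w1.png

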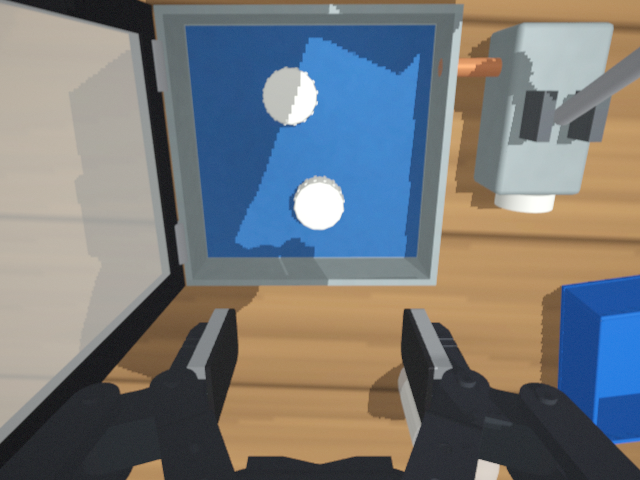

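The wrist view shows exactly two white caps, at (290,95) and (319,204), and the measured positions agree. Now grasping the nearer one.

Emit:
move_arm --deltas "3 1 60 -0.003 0.006 0 62;3 1 120 -0.003 0.006 0 62;3 1 160 -0.003 0.006 0 62;3 1 184 -0.003 0.006 0 62;3 1 184 -0.003 0.006 0 62;3 1 184 -0.003 0.006 0 30;3 1 184 -0.003 0.006 0 30;3 1 184 -0.003 0.006 0 30;3 1 184 -0.003 0.006 0 30;3 1 184 -0.003 0.006 0 30;3 1 150 -0.003 0.006 0 30;3 1 100 -0.003 0.006 0 30;3 1 40 -0.003 0.006 0 30;3 1 -20 -0.003 0.006 0 30;3 1 -66 -0.003 0.006 0 30;3 1 -66 -0.003 0.006 0 30"

```text
time: 6.25
position: [0.5346, -0.2078, 0.2622]
orientation: [-0.063, 3.137, -0.002]
force: [0.2, 0.1, -1.1]
finger_gap: 0.0366
grip_force: 40.1
```

```bash
python3 - <<'E'
from h import *
b=np.array([.66,.098]);a=np.radians(11);o=np.array([-np.sin(a),np.cos(a)])*.032
wp((*(b-o),.26,11-0),(*(b-o),.04,11),(*(b-o),.26,92.3),(.535,-.208,.26,92.3))
print(b-o,b+o,readout.observe()["finger_gap"])
E
```

```text
t 6.25 pos [ 0.535 -0.208  0.262]
[-142  269    2] [0.002 0.004 1.419]
[-142  269  222] [0.002 0.004 1.419]
[-142  269    2] [-0.001  0.004  0.   ]
[0 0 2] [-0.001  0.004  0.   ]
[0.66610589 0.06658793] [0.65389411 0.12941207] 0.03661764387905875
```

Emit:
move_arm --deltas "-110 297 0 0 0.004 0 30;-110 297 0 0 0.004 0 30;-110 297 0 0 0.004 0 30;-110 297 0 0 0.004 0 30;-110 297 0 0 0.004 0 30;-110 297 0 0 0.004 0 30;-110 297 0 0 0.004 0 30;-110 297 60 0 0.004 0 30;-110 297 120 0 0.004 0 30;-110 297 180 0 0.004 0 30;-110 297 220 0 0.004 0 30;-110 297 248 0 0.004 0 30;-110 297 248 0 0.004 0 30;-110 297 248 0 0.004 0 55;-110 297 248 0 0.004 0 55;-110 297 248 0 0.004 0 55;-110 297 190 0 0.004 0 55;-110 297 130 0 0.004 0 55;-110 297 70 0 0.004 0 55;-110 297 0 0 0.004 0 62"

```text
time: 8.75
position: [0.6299, 0.0944, 0.2515]
orientation: [0.063, -3.132, -0.004]
force: [1.7, 0.1, -0.2]
finger_gap: 0.0619
grip_force: 0.0
```

```bash
python3 - <<'E'
from h import *
p,W=scan(); wp((.458,-.232,.25,92.3),(.458,-.232,.01,92.3))
E
```

```text
black 8584 [336. 257.] [ 0.5   -0.092  0.039] 0.001
black 237 [279. 183.] [0.7   0.057 0.039] 0.357
black 361 [202. 190.] [0.684 0.264 0.039] 0.007
black 893 [434. 250.] [ 0.516 -0.351  0.039] 0.198
black 150 [178. 259.] [0.499 0.325 0.039] 0.038
black 97 [214. 261.] [0.494 0.23  0.039] 0.038
black 146 [192. 279.] [0.447 0.288 0.039] 0.038
black 144 [211. 299.] [0.394 0.237 0.039] 0.038
white 168 [262. 144.] [0.812 0.103 0.03 ] 0.7
white 16605 [237. 261.] [0.493 0.171 0.03 ] 0.701
white 185 [211. 151.] [0.794 0.243 0.03 ] 0.7
white 421 [186. 186.] [0.698 0.308 0.03 ] 0.089
white 155 [389. 273.] [ 0.457 -0.231  0.03 ] 0.029
blue 34 [279. 172.] [0.74  0.059 0.   ] 0.053
blue 463 [287. 205.] [0.649 0.039 0.   ] 0.005
blue 2445 [394. 253.] [ 0.512 -0.249  0.   ] 0.006
t 8.8 pos [0.633 0.095 0.262]
[ 188 -320    9] [0.005 0.006 0.   ]
[ 190 -321  249] [0.005 0.006 0.   ]
```

Emit:
move_arm --deltas "189 -320 0 0.005 0.006 0 62;189 -320 0 0.005 0.006 0 62;189 -320 0 0.005 0.006 0 62;189 -320 0 0.005 0.006 0 62;189 -320 0 0.005 0.006 0 62;189 -320 0 0.005 0.006 0 62;189 -320 0 0.005 0.006 0 62;189 -320 60 0.005 0.006 0 62;189 -320 120 0.005 0.006 0 62;190 -321 180 0.005 0.006 0 62;190 -321 230 0.005 0.006 0 62;190 -321 251 0.005 0.006 0 62;190 -321 251 0.005 0.006 0 62;190 -321 251 0.005 0.006 0 30;190 -321 251 0.005 0.006 0 30;190 -321 251 0.005 0.006 0 30;190 -321 251 0.005 0.006 0 30;190 -321 251 0.005 0.006 0 30;190 -321 200 0.005 0.006 0 30;190 -321 150 0.005 0.006 0 30"

```text
time: 11.3
position: [0.4522, -0.2322, 0.1012]
orientation: [0.066, -3.125, 0.003]
force: [0.3, -0.1, -0.9]
finger_gap: 0.0372
grip_force: 40.4
```

```bash
python3 - <<'E'
from h import *
wp((.458,-.232,.26,92.3),(.6875,.103,.26,92.3),(.6875,.103,.013,92.3))
p=read_camera("side")
b=(p["img"].astype(int)[:,:,2]-p["img"][:,:,0]>35)
for d in mark_of(p,"bin")[:2]: print(d, world(p,*d["pixel"]))
E
```

```text
t 11.3 pos [ 0.452 -0.232  0.101]
[  -3    0 -159] [-0.001 -0.016  0.002]
[-247  325 -163] [-0.001 -0.016  0.002]
[-251  325   84] [-0.001 -0.016  0.002]
```

Emit:
move_arm --deltas "-3 0 -60 0 -0.016 0 30;-3 0 -120 0 -0.016 0 30;-3 0 -160 0 -0.016 0 30;-247 325 -162 0 -0.016 0 30;-247 325 -162 0 -0.016 0 30;-247 325 -162 0 -0.016 0 30;-247 325 -162 0 -0.016 0 30;-247 325 -162 0 -0.016 0 30;-247 325 -162 0 -0.016 0 30;-247 325 -162 0 -0.016 0 30;-247 325 -162 0 -0.016 0 30;-247 325 -162 0 -0.016 0 30"

```text
time: 12.9
position: [0.6876, 0.102, 0.2563]
orientation: [0.065, -3.139, 0.004]
force: [0.4, 0.5, -0.3]
finger_gap: 0.0365
grip_force: 40.4
```

```bash
python3 - <<'E'
from h import *
p=read_camera("wrist"); save(p,"w2")
for t in("bin","white1_center"):
    for d in mark_of(p,t)[:2]: print(t,d["score"],d["pixel"],world(p,*d["pixel"]))
wp((.6875,.103,.26,92.3),(.6875,.103,.013,92.3)); print(readout.observe()["finger_gap"])
E
```

```text
bin 0.87 [316.3, 147.8] [0.65407657 0.09733941 0.00332891]
white1_center 0.95 [312.0, 121.1] [0.62857269 0.09285313 0.02790723]
t 13.05 pos [0.688 0.1   0.258]
[ 0  3 -2] [-0.002  0.    -0.001]
[  0   3 245] [-0.002  0.    -0.001]
0.03716177206064692
```

View pics/w2.png

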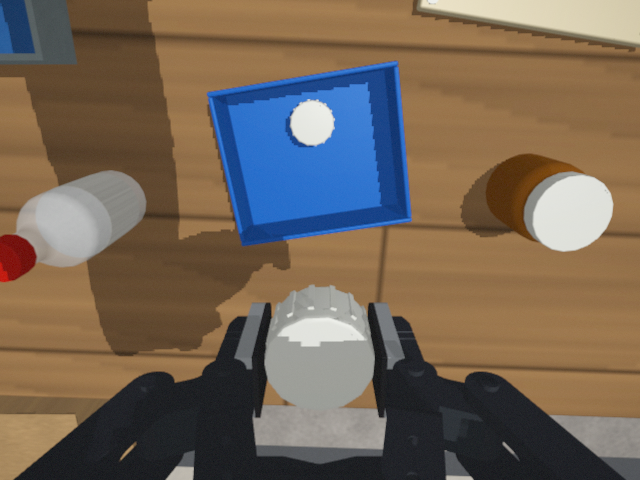

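The first white cap lies in the bin at (312,121). The bin's centre is (0.655, 0.098), so I'll shift slightly and lower the second cap.

Emit:
move_arm --deltas "6 3 40 0 0 0 30;6 3 100 0 0 0 30;6 3 160 0 0 0 30;6 3 210 0 0 0 30;6 3 244 0 0 0 30;6 3 244 0 0 0 30;6 3 244 0 0 0 55;6 3 244 0 0 0 55;6 3 244 0 0 0 55;6 3 190 0 0 0 55;6 3 130 0 0 0 55;6 3 70 0 0 0 55;6 3 0 0 0 0 62"

```text
time: 14.68
position: [0.6817, 0.1042, 0.2529]
orientation: [-0.063, 3.139, -0.003]
force: [1.5, -0.5, 0.4]
finger_gap: 0.062
grip_force: 0.0
```

```bash
python3 - <<'E'
from h import *
wp((.494,.229,.25,92.3),(.494,.229,.02,92.3))
E
```

```text
t 14.68 pos [0.682 0.104 0.253]
[183 132   2] [-0.002  0.002  0.   ]
[183 133 232] [-0.002  0.002  0.   ]
```

Emit:
move_arm --deltas "152 180 0 0 0 0 62;152 180 0 0 0 0 62;152 180 0 0 0 0 62;152 180 0 0 0 0 62;152 180 0 0 0 0 62;152 180 0 0 0 0 62"

```text
time: 15.42
position: [0.5231, 0.278, 0.2504]
orientation: [-0.064, 3.139, -0.003]
force: [-1.0, -1.0, -0.0]
finger_gap: 0.0617
grip_force: 0.0
```

```bash
python3 - <<'E'
from h import *
p=read_camera("wrist"); save(p,"w3"); W=cloud(p); im=p["img"]
for r in blobs(p,(im.max(2)<90)&(abs(W[:,:,2]-.039)<.006),.039,200): print("black",*r)
for d in mark_of(p,"black1_center")[:6]: print(d["score"],d["pixel"],world(p,*d["pixel"]))
wp((.494,.229,.25,92.3),(.494,.229,.02,92.3))
E
```

```text
black 2051 [278.  26.] [0.395 0.241 0.039] 0.039
black 1688 [340. 101.] [0.447 0.291 0.039] 0.039
black 1569 [262. 156.] [0.494 0.229 0.039] 0.039
black 1501 [380. 167.] [0.499 0.328 0.039] 0.039
0.76 [260.8, 153.2] [0.49153141 0.22734798 0.03872091]
t 15.53 pos [0.524 0.277 0.25 ]
[ 32 -47   0] [-0.002  0.001 -0.001]
[ 32 -46 230] [-0.002  0.001 -0.001]
```

View pics/w3.png

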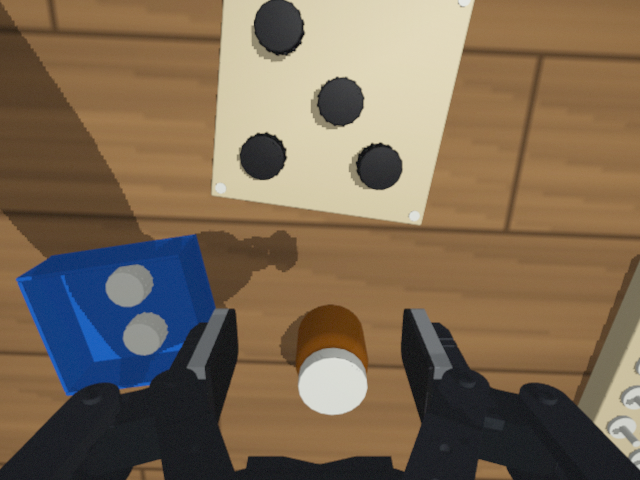

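Both white caps are in the bin, and the four black caps show at (278,26), (340,101), (262,156) and (380,167). Picking the one at (0.494, 0.229).

Emit:
move_arm --deltas "32 -47 0 0 0 0 62;32 -47 60 0 0 0 62;32 -47 120 0 0 0 62;32 -47 170 0 0 0 62;32 -47 210 0 0 0 62;32 -47 231 0 0 0 62;32 -47 231 0 0 0 62;32 -47 231 0 0 0 30;32 -47 231 0 0 0 30;32 -47 231 0 0 0 30;32 -47 231 0 0 0 30;32 -47 231 0 0 0 30;32 -47 190 0 0 0 30;32 -47 130 0 0 0 30;32 -47 70 0 0 0 30;32 -47 10 0 0 0 30;32 -47 -20 0 0 0 30;32 -47 -20 0 0 0 30"

```text
time: 17.77
position: [0.4939, 0.2305, 0.2727]
orientation: [-0.064, 3.135, 0.001]
force: [0.7, -0.2, -0.6]
finger_gap: 0.0365
grip_force: 40.1
```

```bash
sed -i 's/TC=np.array(.*)/TC=np.array([.498,-.217])/' h.py; sed -i 's/; TY=2.3)/)/' h.py; grep -n "TC=" h.py; grep -q "TY=" h.py || sed -i 's/^TC=.*/TC=np.array([.498,-.217]); TY=2.3/' h.py
python3 - <<'E'
from h import *
a=t2w(40,-40); print(a, [t2w(*q) for q in((-40,-40),(40,40),(-40,40))])
wp((*a,.27,92.3),(*a,.013,92.3))
E
```

```text
30:TC=np.array([.498,-.217]); TY=2.3
[ 0.53957305 -0.2553625 ] [array([ 0.4596375 , -0.25857305]), array([ 0.5363625 , -0.17542695]), array([ 0.45642695, -0.1786375 ])]
t 17.77 pos [0.494 0.23  0.273]
[ -26 -487    2] [0.001 0.006 0.   ]
[ -24 -487  259] [0.001 0.006 0.   ]
```

Emit:
move_arm --deltas "-26 -487 0 0 0.006 0 30;-26 -487 0 0 0.006 0 30;-26 -487 0 0 0.006 0 30;-26 -487 0 0 0.006 0 30;-26 -487 0 0 0.006 0 30;-26 -487 0 0 0.006 0 30;-26 -487 0 0 0.006 0 30;-26 -487 0 0 0.006 0 30;-26 -487 0 0 0.006 0 30;-26 -487 0 0 0.006 0 30;-26 -487 60 0 0.006 0 30;-25 -487 120 0 0.006 0 30;-24 -487 180 0 0.006 0 30"

```text
time: 19.4
position: [0.5362, -0.254, 0.089]
orientation: [0.068, -3.135, 0.003]
force: [0.1, -0.2, -0.5]
finger_gap: 0.0364
grip_force: 40.2
```

```bash
python3 - <<'E'
from h import *
a=t2w(40,-40); s=readout.observe(); print(s["finger_gap"],s["force"])
wp((*a,.013,92.3),(*a,.25,92.3))
E
```

```text
0.036354471508338634 [ 0.14697046 -0.19917896 -0.45804206]
t 19.4 pos [ 0.536 -0.254  0.089]
[-4 -1 76] [-0.002 -0.006  0.003]
[  -2   -2 -161] [-0.002 -0.006  0.003]
```

Emit:
move_arm --deltas "-4 -1 40 0 -0.006 0 30;-4 -1 78 0 -0.006 0 30;-4 -1 78 0 -0.006 0 30;-4 -1 78 0 -0.006 0 30;-4 -1 78 0 -0.006 0 54;-4 -1 78 0 -0.006 0 54;-4 -1 78 0 -0.006 0 54;-4 -1 30 0 -0.006 0 54;-4 -1 -30 0 -0.006 0 54;-4 -1 -90 0 -0.006 0 54;-4 -1 -150 0 -0.006 0 54;-4 -1 -180 0 -0.006 0 62"

```text
time: 20.9
position: [0.5426, -0.2579, 0.2775]
orientation: [-0.063, 3.132, -0.012]
force: [0.5, 0.2, 0.5]
finger_gap: 0.0621
grip_force: 0.0
```

```bash
python3 - <<'E'
from h import *
wp((.499,.328,.27,92.3),(.499,.328,.018,92.3))
E
```

```text
t 20.9 pos [ 0.543 -0.258  0.278]
[ 20 587   3] [-0.008  0.009 -0.   ]
[ 22 589 255] [-0.008  0.009 -0.   ]
```

Emit:
move_arm --deltas "21 588 0 -0.008 0.009 0 62;21 588 0 -0.008 0.009 0 62;21 588 0 -0.008 0.009 0 62;21 588 0 -0.008 0.009 0 62;21 588 0 -0.008 0.009 0 62;21 588 0 -0.008 0.009 0 62;21 588 0 -0.008 0.009 0 62;21 588 0 -0.008 0.009 0 62;21 588 0 -0.008 0.009 0 62;21 588 0 -0.008 0.009 0 62;21 588 50 -0.008 0.009 0 62;21 588 80 -0.008 0.009 0 62;21 588 80 -0.008 0.009 0 62"

```text
time: 22.52
position: [0.4956, 0.3288, 0.1884]
orientation: [0.063, -3.129, -0.005]
force: [-0.2, -0.6, 0.4]
finger_gap: 0.062
grip_force: 0.0
```

```bash
cat >> h.py <<'E'
def blk(z=.039):
    p=read_camera("wrist"); W=cloud(p); im=p["img"]
    for r in blobs(p,(im.max(2)<90)&(abs(W[:,:,2]-z)<.006),z,200): print("black",*r)
    return p
E
python3 - <<'E'
from h import *
blk(); wp((.499,.328,.019,92.3))
E
```

```text
black 2823 [191.  59.] [0.394 0.242 0.039] 0.039
black 2317 [269. 144.] [0.447 0.293 0.039] 0.039
black 2022 [319. 218.] [0.498 0.329 0.039] 0.039
black 227 [250. 396.] [0.657 0.277 0.039] 0.039
t 22.57 pos [0.497 0.329 0.19 ]
[ -4  -3 171] [ 0.006 -0.008 -0.   ]
```

Emit:
move_arm --deltas "-3 -1 60 0.006 -0.008 0 62;-3 -1 120 0.006 -0.008 0 62;-3 -1 155 0.006 -0.008 0 62;-3 -1 171 0.006 -0.008 0 62;-3 -1 171 0.006 -0.008 0 62;-3 -1 171 0.006 -0.008 0 30;-3 -1 171 0.006 -0.008 0 30;-3 -1 171 0.006 -0.008 0 30;-3 -1 171 0.006 -0.008 0 30;-3 -1 171 0.006 -0.008 0 30;-3 -1 130 0.006 -0.008 0 30;-3 -1 70 0.006 -0.008 0 30;-3 -1 10 0.006 -0.008 0 30;-3 -1 -50 0.006 -0.008 0 30;-3 -1 -90 0.006 -0.008 0 30;-3 -1 -90 0.006 -0.008 0 30"

```text
time: 24.58
position: [0.5024, 0.3295, 0.285]
orientation: [-0.063, 3.133, 0.009]
force: [0.0, 0.2, -1.3]
finger_gap: 0.0366
grip_force: 40.1
```

```bash
python3 - <<'E'
from h import *
a=t2w(-40,-40)
wp((.54,-.05,.27,92.3),(*a,.27,92.3),(*a,.09,92.3))
E
```

```text
t 24.57 pos [0.502 0.329 0.285]
[ -22 -381   13] [0.005 0.008 0.   ]
[  66 -586   11] [0.005 0.008 0.   ]
[  68 -587  191] [0.005 0.008 0.   ]
```

Emit:
move_arm --deltas "-22 -381 0 0.005 0.008 0 30;-22 -381 0 0.005 0.008 0 30;-22 -381 0 0.005 0.008 0 30;-22 -381 0 0.005 0.008 0 30;-22 -381 0 0.005 0.008 0 30;-22 -381 0 0.005 0.008 0 30;-22 -381 0 0.005 0.008 0 30;66 -586 0 0.005 0.008 0 30;66 -586 0 0.005 0.008 0 30;66 -586 0 0.005 0.008 0 30;66 -586 0 0.005 0.008 0 30;66 -586 0 0.005 0.008 0 30;66 -586 0 0.005 0.008 0 30;67 -586 60 0.005 0.008 0 30;68 -587 120 0.005 0.008 0 30;68 -587 170 0.005 0.008 0 30;68 -587 190 0.005 0.008 0 30;68 -587 190 0.005 0.008 0 30"

```text
time: 26.82
position: [0.4553, -0.2583, 0.0874]
orientation: [0.068, -3.128, 0.004]
force: [-0.4, -0.6, 0.4]
finger_gap: 0.0366
grip_force: 40.3
```

```bash
python3 - <<'E'
from h import *
a=t2w(-40,-40);s=readout.observe(); print(s["finger_gap"])
wp((*a,.011,92.3),(*a,.27,92.3),(.54,.0,.27,92.3),(.446,.292,.27,92.3))
E
```

```text
0.036608117843246475
t 26.82 pos [ 0.455 -0.258  0.087]
[-5  0 76] [-0.002 -0.013  0.003]
[  -2   -1 -183] [-0.002 -0.013  0.003]
[ -93  254 -184] [-0.002 -0.013  0.003]
[ -12  550 -184] [-0.002 -0.013  0.003]
```

Emit:
move_arm --deltas "-5 0 40 0 -0.013 0 30;-5 0 76 0 -0.013 0 30;-5 0 76 0 -0.013 0 30;-5 0 76 0 -0.013 0 30;-5 0 76 0 -0.013 0 54;-5 0 76 0 -0.013 0 54;-5 0 76 0 -0.013 0 54;-5 0 30 0 -0.013 0 54;-5 0 -30 0 -0.013 0 54;-4 0 -90 0 -0.013 0 54;-3 0 -150 0 -0.013 0 54;-2 0 -184 0 -0.013 0 62;-93 254 -184 0 -0.013 0 62;-93 254 -184 0 -0.013 0 62;-93 254 -184 0 -0.013 0 62;-93 254 -184 0 -0.013 0 62;-12 550 -184 0 -0.013 0 62;-12 550 -184 0 -0.013 0 62;-12 550 -184 0 -0.013 0 62;-12 550 -184 0 -0.013 0 62"

```text
time: 29.32
position: [0.4669, 0.2213, 0.2727]
orientation: [-0.063, 3.133, -0.006]
force: [0.5, -0.2, 0.1]
finger_gap: 0.0623
grip_force: 0.0
```

```bash
python3 - <<'E'
from h import *
wp((.446,.292,.27,92.3),(.446,.292,.19,92.3))
E
```

```text
t 29.32 pos [0.467 0.221 0.273]
[18 71  2] [-0.004  0.008 -0.   ]
[19 72 82] [-0.004  0.008 -0.   ]
```

Emit:
move_arm --deltas "18 72 0 -0.004 0.008 0 62;18 72 0 -0.004 0.008 0 62;19 72 50 -0.004 0.008 0 62;19 72 82 -0.004 0.008 0 62;19 72 82 -0.004 0.008 0 62"

```text
time: 29.95
position: [0.4446, 0.2886, 0.1869]
orientation: [0.062, -3.133, 0.006]
force: [-0.3, -0.4, 1.2]
finger_gap: 0.062
grip_force: 0.0
```

```bash
python3 - <<'E'
from h import *
blk(); wp((.447,.293,.019,92.3))
E
```

```text
black 2386 [255. 140.] [0.393 0.242 0.039] 0.039
black 2041 [325. 216.] [0.446 0.292 0.039] 0.039
black 628 [315. 443.] [0.654 0.293 0.039] 0.039
t 30.0 pos [0.446 0.289 0.189]
[ -2   4 170] [-0.002 -0.004 -0.001]
```

Emit:
move_arm --deltas "0 4 60 0 -0.004 0 62;-1 4 120 0 -0.004 0 62;-1 4 155 0 -0.004 0 62;-1 4 170 0 -0.004 0 62;-1 4 170 0 -0.004 0 62;-1 4 170 0 -0.004 0 30;-1 4 170 0 -0.004 0 30;-1 4 170 0 -0.004 0 30;-1 4 170 0 -0.004 0 30;-1 4 170 0 -0.004 0 30;-1 4 130 0 -0.004 0 30;-1 4 70 0 -0.004 0 30;-1 4 10 0 -0.004 0 30;-1 4 -50 0 -0.004 0 30;-1 4 -90 0 -0.004 0 30;-1 4 -90 0 -0.004 0 30"

```text
time: 32.0
position: [0.4487, 0.2957, 0.2836]
orientation: [-0.063, 3.132, 0.007]
force: [-0.7, 0.2, -1.1]
finger_gap: 0.0364
grip_force: 40.1
```

```bash
python3 - <<'E'
from h import *
a=t2w(40,40); print(readout.observe()["finger_gap"])
wp((*a,.27,92.3),(*a,.09,92.3))
E
```

```text
0.03641409363976913
t 32.0 pos [0.449 0.296 0.284]
[ -68 -474   12] [0.004 0.009 0.   ]
[ -67 -475  192] [0.004 0.009 0.   ]
```

Emit:
move_arm --deltas "-68 -474 0 0.004 0.009 0 30;-68 -474 0 0.004 0.009 0 30;-68 -474 0 0.004 0.009 0 30;-68 -474 0 0.004 0.009 0 30;-68 -474 0 0.004 0.009 0 30;-68 -474 0 0.004 0.009 0 30;-68 -474 0 0.004 0.009 0 30;-68 -474 0 0.004 0.009 0 30;-68 -474 0 0.004 0.009 0 30;-68 -474 0 0.004 0.009 0 30;-68 -474 60 0.004 0.009 0 30;-68 -474 120 0.004 0.009 0 30;-67 -475 170 0.004 0.009 0 30;-67 -475 190 0.004 0.009 0 30;-67 -475 190 0.004 0.009 0 30"

```text
time: 33.88
position: [0.5312, -0.1754, 0.0869]
orientation: [0.067, -3.127, 0.005]
force: [0.4, 0.1, -0.1]
finger_gap: 0.0366
grip_force: 40.2
```

```bash
python3 - <<'E'
from h import *
a=t2w(40,40);s=readout.observe(); print(s["finger_gap"])
wp((*a,.011,92.3),(*a,.27,92.3),(.53,.0,.27,92.3),(.393,.242,.27,92.3))
E
```

```text
0.03655671920029092
t 33.88 pos [ 0.531 -0.175  0.087]
[-6  0 76] [-0.003 -0.014  0.003]
[  -3   -1 -183] [-0.003 -0.014  0.003]
[  -4  175 -184] [-0.003 -0.014  0.003]
[ 123  422 -183] [-0.003 -0.014  0.003]
```

Emit:
move_arm --deltas "-6 0 40 0 -0.014 0 30;-6 0 76 0 -0.014 0 30;-6 0 76 0 -0.014 0 30;-6 0 76 0 -0.014 0 30;-6 0 76 0 -0.014 0 54;-6 0 76 0 -0.014 0 54;-6 0 76 0 -0.014 0 54;-6 0 30 0 -0.014 0 54;-6 0 -30 0 -0.014 0 54;-5 0 -90 0 -0.014 0 54;-4 0 -150 0 -0.014 0 54;-3 0 -184 0 -0.014 0 62;-4 175 -184 0 -0.014 0 62;-4 175 -184 0 -0.014 0 62;-4 175 -184 0 -0.014 0 62;123 422 -184 0 -0.014 0 62;123 422 -184 0 -0.014 0 62;123 422 -184 0 -0.014 0 62;123 422 -184 0 -0.014 0 62;123 422 -184 0 -0.014 0 62"

```text
time: 36.38
position: [0.3929, 0.2422, 0.2721]
orientation: [-0.069, 3.136, -0.007]
force: [0.4, -0.4, 1.3]
finger_gap: 0.0621
grip_force: 0.0
```

```bash
python3 - <<'E'
from h import *
wp((.393,.242,.19,92.3)); blk()
E
```

```text
t 36.38 pos [0.393 0.242 0.272]
[ 0  0 82] [-0.004  0.005  0.004]
black 1177 [320. 185.] [0.391 0.242 0.039] 0.039
black 799 [ 32. 225.] [ 0.443 -0.029  0.039] 0.039
```

Emit:
move_arm --deltas "1 0 60 -0.004 0.005 0.004 62;1 0 120 -0.004 0.005 0.004 62;1 0 180 -0.004 0.005 0.004 62;1 0 230 -0.004 0.005 0.004 62;2 0 253 -0.004 0.005 0.004 62;2 0 253 -0.004 0.005 0.004 62;2 0 253 -0.004 0.005 0.004 30;2 0 253 -0.004 0.005 0.004 30;2 0 253 -0.004 0.005 0.004 30;2 0 253 -0.004 0.005 0.004 30;2 0 253 -0.004 0.005 0.004 30;2 0 210 -0.004 0.005 0.004 30;2 0 150 -0.004 0.005 0.004 30;2 0 90 -0.004 0.005 0.004 30;2 0 30 -0.004 0.005 0.004 30;2 0 -10 -0.004 0.005 0.004 30;2 0 -10 -0.004 0.005 0.004 30"

```text
time: 38.55
position: [0.3943, 0.2411, 0.2859]
orientation: [-0.057, 3.133, 0.006]
force: [-0.3, 0.6, -0.7]
finger_gap: 0.0366
grip_force: 40.2
```

```bash
python3 - <<'E'
from h import *
a=t2w(-40,40); print(readout.observe()["finger_gap"])
wp((.53,.05,.29,92.3),(.53,-.15,.29,92.3),(*a,.29,92.3),(*a,.09,92.3))
E
```

```text
0.036597662921931416
t 38.55 pos [0.394 0.241 0.286]
[-129 -196   -4] [ 0.003  0.008 -0.004]
[-121 -396   -5] [ 0.003  0.008 -0.004]
[ -47 -422   -5] [ 0.003  0.008 -0.004]
[ -45 -422  195] [ 0.003  0.008 -0.004]
```

Emit:
move_arm --deltas "-129 -196 -4 0 0.008 -0.004 30;-129 -196 -4 0 0.008 -0.004 30;-129 -196 -4 0 0.008 -0.004 30;-129 -196 -4 0 0.008 -0.004 30;-121 -396 -5 0 0.008 -0.004 30;-121 -396 -5 0 0.008 -0.004 30;-121 -396 -5 0 0.008 -0.004 30;-121 -396 -5 0 0.008 -0.004 30;-47 -422 -5 0 0.008 -0.004 30;-47 -422 -5 0 0.008 -0.004 30;-47 -422 -5 0 0.008 -0.004 30;-47 -422 50 0 0.008 -0.004 30;-46 -422 110 0 0.008 -0.004 30;-45 -422 160 0 0.008 -0.004 30;-45 -422 193 0 0.008 -0.004 30;-45 -422 193 0 0.008 -0.004 30"

```text
time: 40.55
position: [0.4519, -0.1784, 0.0866]
orientation: [0.066, -3.128, -0.002]
force: [0.1, -0.8, -0.2]
finger_gap: 0.0367
grip_force: 40.2
```

```bash
python3 - <<'E'
from h import *
a=t2w(-40,40);s=readout.observe(); print(s["finger_gap"])
wp((*a,.011,92.3),(*a,.27,92.3),(.56,-.14,.27,92.3))
E
```

```text
0.03672028515973169
t 40.55 pos [ 0.452 -0.178  0.087]
[-5 -1 76] [ 0.002 -0.013  0.002]
[  -2    0 -183] [ 0.002 -0.013  0.002]
[-107   34 -185] [ 0.002 -0.013  0.002]
```

Emit:
move_arm --deltas "-5 0 40 0 -0.013 0 30;-5 0 76 0 -0.013 0 30;-5 0 76 0 -0.013 0 30;-5 0 76 0 -0.013 0 30;-5 0 76 0 -0.013 0 54;-5 0 76 0 -0.013 0 54;-5 0 76 0 -0.013 0 54;-5 0 30 0 -0.013 0 54;-5 0 -30 0 -0.013 0 54;-4 0 -90 0 -0.013 0 54;-3 0 -150 0 -0.013 0 54;-2 0 -184 0 -0.013 0 54;-107 -10 -184 0 -0.013 0 20;-107 -10 -184 0 -0.013 0 0;-107 -10 -184 0 -0.013 0 0;-107 -10 -184 0 -0.013 0 0;-107 -10 -184 0 -0.013 0 0"

```text
time: 42.68
position: [0.5608, -0.1858, 0.2728]
orientation: [-0.062, 3.136, -0.001]
force: [0.2, 0.4, 0.7]
finger_gap: 0.0001
grip_force: 0.0
```

```bash
python3 - <<'E'
from h import *
p=blk(.030); save(p,"w4")
for t in ("lid_hinge","lid_tab","lever_tip","lever_pivot"):
    for d in mark_of(p,t)[:1]: print(t,d["score"],np.round(d["pixel"]),np.round(world(p,*d["pixel"]),3))
q=read_camera("side"); save(q,"s4")
for t in ("lid_hinge","lid_tab","lever_tip"):
    for d in mark_of(q,t)[:2]: print("side",t,d["score"],np.round(d["pixel"]),np.round(world(q,*d["pixel"]),3))
wp((.5,-.25,.27,92.3)); print(readout.observe()["joint_pos"])
E
```

```text
black 1601 [237.  68.] [ 0.463 -0.26   0.03 ] 0.029
black 1019 [327.  71.] [ 0.462 -0.184  0.03 ] 0.029
black 1310 [246. 158.] [ 0.539 -0.254  0.03 ] 0.029
black 1262 [329. 162.] [ 0.54  -0.178  0.03 ] 0.029
lever_tip 0.71 [245. 154.] [ 0.536 -0.255  0.028]
lever_pivot 0.94 [486.  78.] [ 0.464 -0.061  0.071]
side lid_tab 0.75 [344. 112.] [ 0.503 -0.36   0.248]
side lever_tip 0.86 [363. 212.] [ 0.402 -0.048  0.172]
t 43.12 pos [ 0.562 -0.186  0.273]
[ 64 -62   2] [-0.001  0.005  0.   ]
[-3.19852035e-01  4.13565147e-01  3.54767821e-01  1.50669847e+00
  8.53501909e-04 -3.60034209e-01]
```

View pics/w4.png

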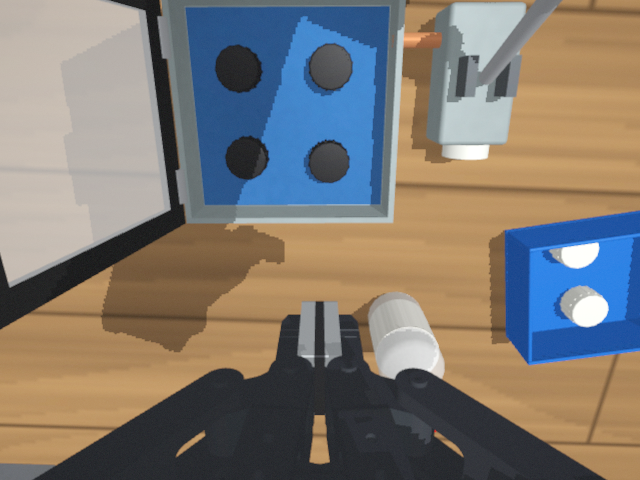

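View pics/s4.png

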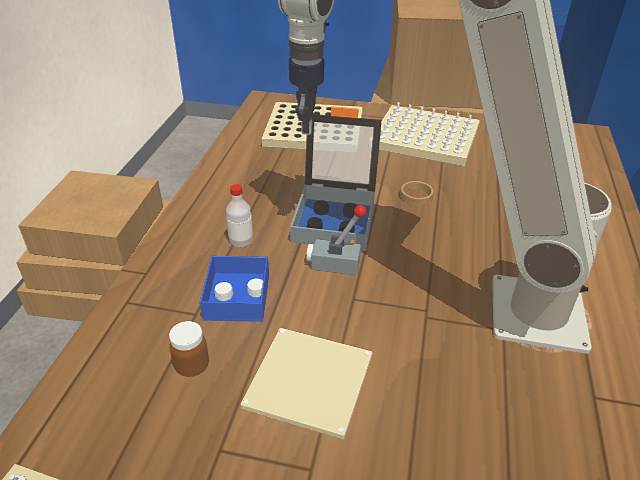

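All four black caps stand apart in the chamber, the pallet is empty, and the white caps are in the bin. Next is the lid, so I'll measure its angle first.

```bash
python3 - <<'E'
from h import *
for n in("side","top"):
    p=read_camera(n); W=cloud(p); im=p["img"].astype(int); x,y,z=np.moveaxis(W,-1,0)
    m=(im.max(2)<80)&(x>.39)&(x<.61)&(y<-.28)&(y>-.46)&(z>.07)&(z<.275)
    P=W[m]; print(n,m.sum(),np.polyfit(P[:,2],P[:,1],1), [np.round(np.percentile(P[:,i],[2,98]),3) for i in range(3)])
    o=(im[:,:,0]>150)&(im[:,:,2]<80)&(im[:,:,0]-im[:,:,1]>70)&(y<-.25)&(y>-.5)&(z>.1)
    print("tab",o.sum(),np.round(np.nanmedian(W[o],0),3),[np.round(np.percentile(W[o][:,i],[2,98]),3) for i in range(3)])
w=read_camera("wrist"); s=readout.observe(); Q=R.from_rotvec(s["orientation"])
print("cam in tool",Q.inv().apply(np.array(w["cam_to_world"])[:3,3]-s["position"]))
E
```

```text
side 1099 [-0.23449024 -0.3006282 ] [array([0.409, 0.595]), array([-0.361, -0.315]), array([0.076, 0.236])]
tab 244 [ 0.504 -0.358  0.248] [array([0.471, 0.537]), array([-0.364, -0.351]), array([0.237, 0.259])]
top 790 [-0.21219291 -0.30625516] [array([0.409, 0.596]), array([-0.364, -0.324]), array([0.08 , 0.238])]
tab 49 [ 0.504 -0.363  0.257] [array([0.474, 0.533]), array([-0.366, -0.36 ]), array([0.252, 0.262])]
cam in tool [ 8.34418847e-02  1.27786444e-05 -1.42627582e-01]
```

```bash
python3 - <<'E'
from h import *
wp((.54,-.2,.36,92.3),(.52,-.25,.36,182.3),(.507,-.425,.36,182.3))
E
```

```text
t 43.27 pos [ 0.562 -0.186  0.272]
[ 22 -13 -88] [-0.001  0.005  0.   ]
[ 44 -63 -88] [-0.005  0.003 -1.571]
[  64 -237  -88] [-0.005  0.003 -1.571]
```

Emit:
move_arm --deltas "22 -13 -50 0 0.005 0 0;22 -13 -88 0 0.005 0 0;22 -13 -88 0 0.005 -0.18 0;22 -13 -88 0 0.005 -0.36 0;22 -13 -88 0 0.005 -0.54 0;22 -13 -88 0 0.005 -0.72 0;22 -13 -88 0 0.005 -0.9 0;22 -13 -88 0 0.005 -1.08 0;22 -13 -88 0 0.005 -1.26 0;22 -13 -88 0 0.005 -1.44 0;44 -63 -88 -0.005 0.003 -1.571 0;44 -120 -88 -0.005 0.003 -1.571 0;54 -180 -88 -0.005 0.003 -1.571 0;64 -237 -88 -0.005 0.003 -1.571 0;64 -237 -88 -0.005 0.003 -1.571 0;64 -237 -88 -0.005 0.003 -1.571 0"

```text
time: 45.28
position: [0.5069, -0.4251, 0.3596]
orientation: [-2.265, 2.176, 0.002]
force: [0.6, 0.3, -0.1]
finger_gap: 0.0003
grip_force: 0.0
```

```bash
cat >> h.py <<'E'
def lidpts(angs,r=188,half=11):
    out=[]
    for th in angs:
        t=np.radians(th); yl=-96+r*np.cos(t)-8*np.sin(t)-half; zz=48+r*np.sin(t)+8*np.cos(t)
        out.append((*t2w(0,yl),zz/1000,182.3))
    return out
E
python3 - <<'E'
from h import *
print(readout.observe()["joint_pos"])
wp((.507,-.425,.25,182.3),*lidpts([110,100,90,80]))
E
```

```text
[-6.98201180e-01  6.31867786e-01  9.38332740e-01  1.87865129e+00
  6.32202300e-04 -2.30882579e+00]
t 45.27 pos [ 0.507 -0.425  0.36 ]
[  0   0 110] [ 0.001  0.001 -0.   ]
[-29   0 138] [ 0.001  0.001 -0.   ]
[-61   0 128] [ 0.001  0.001 -0.   ]
[-93   0 124] [ 0.001  0.001 -0.   ]
[-126    0  125] [ 0.001  0.001 -0.   ]
```

Emit:
move_arm --deltas "0 0 60 0 0 0 0;0 0 110 0 0 0 0;0 0 120 0 0 0 0;-20 0 120 0 0 0 0;-40 0 120 0 0 0 0;-50 0 120 0 0 0 0;-56 0 120 0 0 0 0;-62 0 120 0 0 0 0;-68 0 120 0 0 0 0;-74 0 122 0 0 0 0;-80 0 123 0 0 0 0;-86 0 124 0 0 0 0;-93 0 124 0 0 0 0;-93 0 124 0 0 0 0"

```text
time: 47.02
position: [0.503, -0.3309, 0.236]
orientation: [-2.266, 2.174, 0.003]
force: [0.4, 0.0, -0.0]
finger_gap: 0.0
grip_force: 0.0
```

```bash
python3 - <<'E'
from h import *
s=readout.observe(); print(s["force"],s["joint_pos"][3])
wp(*lidpts(range(87,39,-3)))
p=read_camera("side"); W=cloud(p); im=p["img"].astype(int); x,y,z=np.moveaxis(W,-1,0)
o=(im[:,:,0]>150)&(im[:,:,2]<80)&(im[:,:,0]-im[:,:,1]>70)&(y<-.25)&(y>-.5)&(z>.1)
print("tab",o.sum(),np.round(np.nanmedian(W[o],0),3))
E
```

```text
[ 0.36184     0.04631082 -0.00876933] 1.4383358128703514
t 47.02 pos [ 0.503 -0.331  0.236]
[-9  0  0] [0.001 0.002 0.001]
[-19   0   0] [0.001 0.002 0.001]
[-29   0   1] [0.001 0.002 0.001]
[-38   0   2] [0.001 0.002 0.001]
[-48   0   4] [0.001 0.002 0.001]
[-57   0   7] [0.001 0.002 0.001]
[-67   0  10] [0.001 0.002 0.001]
[-76   0  13] [0.001 0.002 0.001]
[-85   0  17] [0.001 0.002 0.001]
[-94   0  21] [0.001 0.002 0.001]
[-103    0   26] [0.001 0.002 0.001]
[-111    0   31] [0.001 0.002 0.001]
[-119    0   37] [0.001 0.002 0.001]
[-127    0   43] [0.001 0.002 0.001]
[-134    0   50] [0.001 0.002 0.001]
[-141    0   56] [0.001 0.002 0.001]
tab 178 [ 0.511 -0.312  0.255]
```

Emit:
move_arm --deltas "-9 0 0 0 0 0 0;-19 0 0 0 0 0 0;-29 0 1 0 0 0 0;-38 0 2 0 0 0 0;-48 0 4 0 0 0 0;-57 0 7 0 0 0 0;-67 0 10 0 0 0 0;-76 0 13 0 0 0 0;-85 0 17 0 0 0 0;-94 0 21 0 0 0 0;-103 0 26 0 0 0 0;-111 0 31 0 0 0 0;-119 0 37 0 0 0 0;-127 0 43 0 0 0 0;-134 0 50 0 0 0 0;-141 0 56 0 0 0 0;-141 0 56 0 0 0 0"

```text
time: 49.2
position: [0.4968, -0.1904, 0.1794]
orientation: [2.266, -2.175, -0.004]
force: [-0.5, -0.7, 0.1]
finger_gap: -0.0001
grip_force: 0.0
```

```bash
python3 - <<'E'
from h import *
s=readout.observe(); print(s["force"])
wp(*lidpts(range(39,-1,-3)))
p=read_camera("side"); save(p,"s5"); W=cloud(p); im=p["img"].astype(int); x,y,z=np.moveaxis(W,-1,0)
o=(im[:,:,0]>150)&(im[:,:,2]<80)&(im[:,:,0]-im[:,:,1]>70)&(y<-.11)&(y>-.5)&(z>.1)
print("tab",o.sum(),np.round(np.nanmedian(W[o],0),3))
E
```

```text
[-0.46777529 -0.69194307  0.08202061]
t 49.2 pos [ 0.497 -0.19   0.179]
[-7  0  7] [0.002 0.001 0.001]
[-14   0  14] [0.002 0.001 0.001]
[-20   0  22] [0.002 0.001 0.001]
[-25   0  30] [0.002 0.001 0.001]
[-30   0  39] [0.002 0.001 0.001]
[-35   0  48] [0.002 0.001 0.001]
[-39   0  57] [0.002 0.001 0.001]
[-43   0  66] [0.002 0.001 0.001]
[-46   0  75] [0.002 0.001 0.001]
[-48   0  85] [0.002 0.001 0.001]
[-51   0  94] [0.002 0.001 0.001]
[-52   0 104] [0.002 0.001 0.001]
[-54   0 114] [0.002 0.001 0.001]
[-54   0 123] [0.002 0.001 0.001]
tab 104 [ 0.493 -0.157  0.197]
```

View pics/s5.png

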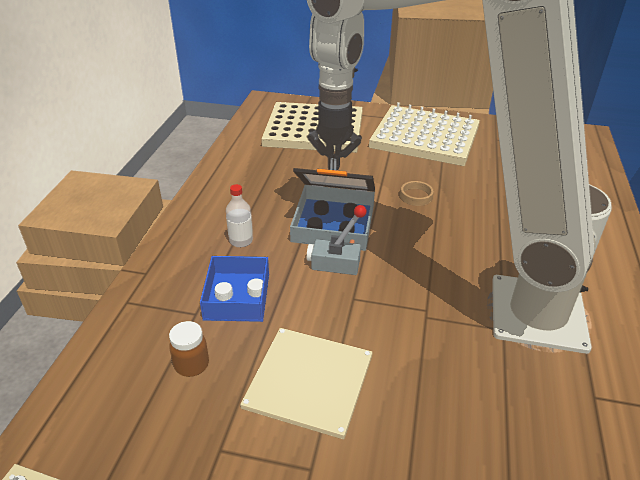

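The lid follows at about 45°, with the tab at (332,172). I'll continue slowly down to shut.

Emit:
move_arm --deltas "-7 0 7 0 0 0 0;-14 0 14 0 0 0 0;-20 0 22 0 0 0 0;-25 0 30 0 0 0 0;-30 0 39 0 0 0 0;-35 0 48 0 0 0 0;-39 0 57 0 0 0 0;-43 0 66 0 0 0 0;-46 0 75 0 0 0 0;-48 0 85 0 0 0 0;-51 0 92 0 0 0 0;-52 0 98 0 0 0 0;-53 0 104 0 0 0 0;-54 0 109 0 0 0 0;-54 0 114 0 0 0 0;-54 0 117 0 0 0 0;-54 0 120 0 0 0 0;-54 0 122 0 0 0 0;-54 0 123 0 0 0 0;-54 0 123 0 0 0 0"

```text
time: 51.75
position: [0.4952, -0.1373, 0.0573]
orientation: [2.266, -2.176, -0.0]
force: [0.1, 0.8, -0.0]
finger_gap: 0.0003
grip_force: 0.0
```

```bash
cat >> h.py <<'E'
def lidz():
    for n in("side","top"):
        p=read_camera(n); W=cloud(p); im=p["img"].astype(int); x,y,z=np.moveaxis(W,-1,0)
        o=(im[:,:,0]>150)&(im[:,:,2]<80)&(im[:,:,0]-im[:,:,1]>70)&(y<-.085)&(y>-.5)&(z>.03)&(x>.45)&(x<.56)
        if o.sum(): print(n,"tab",o.sum(),np.round(np.nanmedian(W[o],0),4))
E
python3 - <<'E'
from h import *
s=readout.observe(); print(s["force"],s["position"]); lidz()
E
```

```text
[ 0.09294644  0.82388129 -0.00465449] [ 0.49523895 -0.13731071  0.05727913]
side tab 192 [ 0.4951 -0.1054  0.0571]
top tab 28 [ 0.5138 -0.0998  0.0573]
```

Emit:
move_arm --deltas "0 0 1 0 0 0 0;0 0 1 0 0 0 0;0 0 2 0 0 0 0;0 0 2 0 0 0 0;0 0 2 0 0 0 0"

```text
time: 52.48
position: [0.4953, -0.1372, 0.056]
orientation: [-2.266, 2.176, -0.0]
force: [-1.4, 0.8, 5.4]
finger_gap: 0.0001
grip_force: 2.7
```

```bash
python3 - <<'E'
from h import *
s=readout.observe(); print(s["force"],s["position"]); lidz()
E
```

```text
[-1.37777961  0.8467595   5.38702461] [ 0.49530715 -0.13724051  0.05602405]
side tab 189 [ 0.4973 -0.1068  0.0558]
top tab 27 [ 0.5144 -0.1009  0.0563]
```

Emit:
move_arm --deltas "0 0 1 0 0 0 0;0 0 1 0 0 0 0;0 0 2 0 0 0 0;0 0 2 0 0 0 0;0 0 2 0 0 0 0"

```text
time: 53.2
position: [0.4954, -0.1373, 0.0558]
orientation: [-2.265, 2.175, -0.002]
force: [-5.8, 1.5, 18.9]
finger_gap: -0.0001
grip_force: 8.8
```

```bash
python3 - <<'E'
from h import *
s=readout.observe(); print(s["force"],s["position"]); lidz()
# plans: raise and go beyond lever
tip=t2w(-80,160); print("ball",tip)
wp((.495,-.137,.30,182.3),(.495,-.137,.30,92.3),(.33,-.07,.30,92.3))
E
```

```text
[-5.77263748  1.51676167 18.86827003] [ 0.49538085 -0.13726662  0.05584762]
side tab 189 [ 0.4968 -0.106   0.0561]
top tab 26 [ 0.5149 -0.1007  0.0552]
ball [ 0.41164336 -0.06033944]
t 53.3 pos [ 0.495 -0.137  0.056]
[   0    0 -244] [-0.001 -0.     0.   ]
[   0    0 -244] [-1.000e-03  1.000e-03  1.571e+00]
[ -74  162 -244] [-1.000e-03  1.000e-03  1.571e+00]
```

The lid is fully shut: 19 N on it gives no further motion. Next the lever.

Emit:
move_arm --deltas "0 0 -60 0 0 0 0;0 0 -120 0 0 0 0;0 0 -180 0 0 0 0;0 0 -244 0 0 0 0;0 0 -244 0 0 0.18 0;0 0 -244 0 0 0.36 0;0 0 -244 0 0 0.54 0;0 0 -244 0 0 0.72 0;0 0 -244 0 0 0.9 0;0 0 -244 0 0 1.08 0;0 0 -244 0 0 1.26 0;0 0 -244 0 0 1.44 0;-30 60 -244 0 0 1.571 0;-60 110 -244 0 0 1.571 0;-74 162 -244 0 0 1.571 0;-74 162 -244 0 0 1.571 0;-74 162 -244 0 0 1.571 0"

```text
time: 55.42
position: [0.3311, -0.0701, 0.2978]
orientation: [-0.063, 3.139, -0.0]
force: [0.3, 0.1, -0.3]
finger_gap: -0.0002
grip_force: 0.0
```

```bash
python3 - <<'E'
from h import *
s=readout.observe(); print(s["force"]); lidz()
p,_=scan() if 0 else (read_camera("top"),0); W=cloud(p); im=p["img"].astype(int); x,y,z=np.moveaxis(W,-1,0)
o=(im[:,:,0]>120)&(im[:,:,0]-im[:,:,1]>90)&(abs(x-.41)<.05)&(abs(y+.06)<.05)&(z>.1); print("ball",o.sum(),np.nanmedian(W[o],0))
a=t2w(-80-60,160);b=t2w(-80-27,160);c=t2w(20-25,160)
wp((*a,.30,92.3),(*a,.155,92.3),(*b,.155,92.3),(*c,.155,92.3))
E
```

```text
[ 0.34237598  0.07981538 -0.3322009 ]
side tab 189 [ 0.4971 -0.1052  0.0562]
top tab 212 [ 0.493  -0.1082  0.0555]
ball 29 [ 0.41459666 -0.0594712   0.17739082]
t 55.58 pos [ 0.332 -0.07   0.297]
[-20   7  -3] [ 0. -0. -0.]
[-20   7 142] [ 0. -0. -0.]
[-53   7 142] [ 0. -0. -0.]
[-155    7  142] [ 0. -0. -0.]
```

Emit:
move_arm --deltas "-20 8 50 0 0 0 0;-20 8 100 0 0 0 0;-20 8 142 0 0 0 0;-20 8 142 0 0 0 0;-50 8 142 0 0 0 0;-58 8 142 0 0 0 0;-66 8 142 0 0 0 0;-74 8 142 0 0 0 0;-82 8 142 0 0 0 0;-90 8 142 0 0 0 0;-98 8 142 0 0 0 0;-106 8 142 0 0 0 0;-114 8 142 0 0 0 0;-122 8 142 0 0 0 0;-130 8 142 0 0 0 0;-138 8 142 0 0 0 0;-144 8 142 0 0 0 0;-144 8 142 0 0 0 0"

```text
time: 57.82
position: [0.4731, -0.0558, 0.1542]
orientation: [0.064, -3.138, -0.002]
force: [-4.8, -0.0, -4.3]
finger_gap: 0.0002
grip_force: 2.5
```

```bash
cat >> h.py <<'E'
def ball():
    for n in("side","top"):
        p=read_camera(n); W=cloud(p); im=p["img"].astype(int); x,y,z=np.moveaxis(W,-1,0)
        o=(im[:,:,0]>120)&(im[:,:,0]-im[:,:,1]>90)&(x>.36)&(x<.56)&(abs(y+.06)<.05)&(z>.1)
        if o.sum(): print("ball",n,o.sum(),np.round(np.nanmedian(W[o],0),3))
E
python3 - <<'E'
from h import *
s=readout.observe(); print(s["force"],s["position"]); ball()
E
```

```text
[-4.78439197 -0.03149776 -4.34654611] [ 0.47310239 -0.05578405  0.15421549]
ball side 7 [ 0.504 -0.047  0.177]
```

Nearly there. I'll push on to the stop in small steps.

Emit:
move_arm --deltas "-4 0 0 0 0 0 0;-8 0 0 0 0 0 0;-11 0 0 0 0 0 0;-13 0 0 0 0 0 0;-13 0 0 0 0 0 0;-13 0 0 0 0 0 0"

```text
time: 58.68
position: [0.485, -0.0552, 0.1543]
orientation: [0.063, -3.137, -0.002]
force: [-6.1, 0.6, -4.9]
finger_gap: -0.0001
grip_force: 3.1
```

Emit:
move_arm --deltas "-2 0 0 0 0 0 0;-4 0 0 0 0 0 0;-5 0 0 0 0 0 0;-5 0 0 0 0 0 0"

```text
time: 59.18
position: [0.4872, -0.055, 0.1539]
orientation: [0.063, -3.131, -0.002]
force: [-12.6, -0.3, -0.8]
finger_gap: -0.0002
grip_force: 6.3
```

Emit:
move_arm --deltas "-2 0 0 0 0 0 0;-3 0 0 0 0 0 0;-4 0 0 0 0 0 0;-4 0 0 0 0 0 0"

```text
time: 59.68
position: [0.4881, -0.055, 0.1536]
orientation: [0.062, -3.125, -0.002]
force: [-19.6, -0.8, 3.7]
finger_gap: 0.0002
grip_force: 10.0
```

```bash
python3 - <<'E'
from h import *
s=readout.observe(); print(s["force"],s["position"]); ball(); print(t2w(20,160))
wp((.35,-.06,.155,92.3),(.33,-.06,.30,92.3))
E
```

```text
[-19.64190678  -0.81673374   3.71342413] [ 0.48807622 -0.05497429  0.15356052]
ball side 10 [ 0.501 -0.05   0.169]
[ 0.5115628  -0.05632626]
t 59.77 pos [ 0.488 -0.055  0.154]
[138   0   1] [ 0.001 -0.016 -0.   ]
[ 160    1 -144] [ 0.001 -0.016 -0.   ]
```

The force now climbs to 19.6 N with no motion, and the TCP is where the geometry predicts the stop. I'll retract along -x, following the lever back, then rise.

Emit:
move_arm --deltas "20 0 0 0 0 0 0;40 0 0 0 0 0 0;60 0 0 0 0 0 0;80 0 0 0 0 0 0;100 0 0 0 0 0 0;120 0 0 0 0 0 0;145 0 0 0 0 0 0;150 0 0 0 0 0 0;150 0 -50 0 0 0 0;150 0 -100 0 0 0 0;150 0 -144 0 0 0 0;150 0 -144 0 0 0 0;150 0 -144 0 0 0 0;150 0 -144 0 0 0 0"

```text
time: 61.52
position: [0.3459, -0.0612, 0.2983]
orientation: [0.063, -3.139, -0.001]
force: [-0.8, -0.7, -0.3]
finger_gap: -0.0001
grip_force: 0.0
```

```bash
python3 - <<'E'
from h import *
s=readout.observe(); print(s["force"],s["position"]); ball(); lidz()
p=read_camera("side"); save(p,"s6"); save(read_camera("top"),"t6")
E
```

```text
[-0.78117743 -0.74165688 -0.30666127] [ 0.34589381 -0.06116049  0.29830186]
ball side 94 [ 0.409 -0.052  0.174]
side tab 190 [ 0.497  -0.1064  0.0561]
top tab 211 [ 0.4929 -0.1085  0.0557]
```

View pics/s6.png

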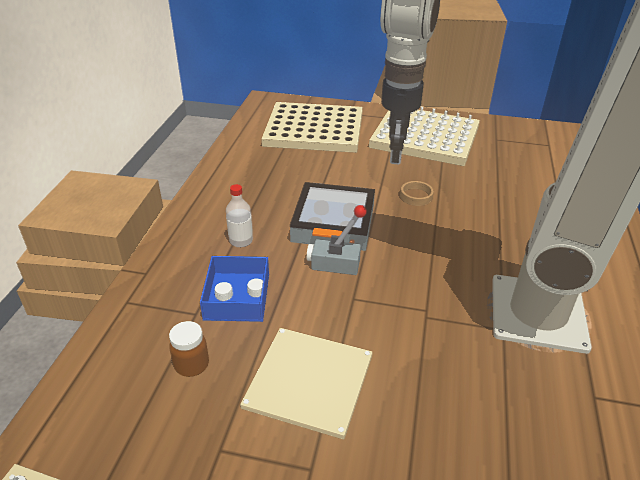

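View pics/t6.png

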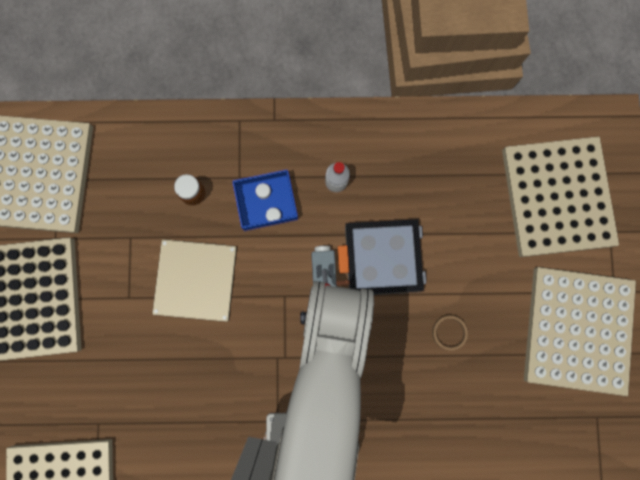

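The lid is shut at (385,257) in the top view, and four caps show through it. The lever is back at rest, with the ball at (361,212) in the side view. Both white caps are in the bin, and the bottle, jar and roll haven't moved.

```bash
python3 -c "
from plant import job; print(job.close_job())"
```

```text
the job is handed in; nothing more can be done
None
```

The job is handed in at about 62 s: both white caps are in the blue bin, all four black caps stand singly in the chamber, the lid is fully shut, the lever was swung to its stop and sprang back, and the bottle, jar and roll were left where they were.

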